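# Draw the slide tray from under the stack and set it on the drying cradle

## Robot

A 6-joint arm with a two-finger parallel gripper is mounted at the origin on a cart in front of the work surface, level with it; the furniture and walls round the work are solid. World frame = base frame: x ahead of the robot, y to its left, z up, the work surface at z = 0. Lengths are in m, angles in rad, forces in N, time in s.
With the tool pointing down it reaches from about 0.35 to 0.975 m from the base axis. Payload 4.9 kg.
Tool frame: the origin (TCP) lies midway between the tips of the shut fingers; the grasp point (between the pads) lies 19 mm behind it; z points along the fingers, y is the direction in which the jaws open and shut (so a half turn about z gives the same grasp; the last joint's range is limited). The gripper opens to 85 mm and grips with 20 to 120 N. Pads are 22 mm wide; open, the fingers measure 114 mm over their backs; the gripper's body (76 mm by 85 mm) begins 54 mm behind the grasp point. The pads swing forward as they close: fully open they stand 13 mm farther back than shut.
Start: joints at [1.042, 0.053, 1.613, -0, 1.476, -0.119], TCP at [0.249, 0.573, 0.231] pointing down, gripper open.
Joint ranges: [-3.01, 3.01], [-1.01, 2.22], [0.06, 2.58], [-1.02, 4.17], [0.09, 2.62], [-3.14, 3.14]. Speed limits (rad/s): [2.57, 2.57, 3.14, 3.14, 3.14, 3.14].

## Interface

Orientations are given as a unit quaternion [w, x, y, z].
In Python, from plant import state, grab_frame, camera_info, job_done, cut_out gives the robot as it stands.
- The arm moves only by the tool step_arm, never from a script. Its argument "moves" is a list of rows, each a list of 7 numbers: the shift along the tool's x, y, z in m, then the turn, a rotation vector about the tool's x, y, z in rad, then the finger opening in m, from 0 to 0.0854. A call has 1 to 8 rows; each row shifts and turns the commanded pose from where the row before left it, along the tool's axes as they then stand; what a row does not reach is not made up. A row lasts 1/10 s, in which the tool goes at most 50 mm and 8.59 degrees, less where a joint would pass 70% of its speed; a pose out of reach is approached as far as the arm can. A call is refused whole if a number of a shift passes 0.05 or a number of a turn 0.15, either way. A call with a gripper value outside its range is refused whole. The fingers move at their own pace and stop on an object; the grip force is fixed at half the most. Time passes only in rows, so rows that do not move let the fingers close. It gives the time, the measured TCP pose, the force and the opening at its end, in the units of the state.
- state(): the state, without advancing time (a new reading comes with each control period).
- grab_frame(name): name is "side" or "top" or "wrist"; returns (picture, depth): 420x560x3 uint8, red, green, blue; 420x560 float32, m along the optical axis (not along the pixel's ray), 0 where there is no reading.
- camera_info(name): a dict with "intrinsics" (3x3 intrinsics, pixels), "world_from_camera" (4x4, takes a point from camera to world coordinates). Camera axes: x right, y down, z forward; pixel columns grow to the right and rows downward; lengths in m; the calibration is good to about 2 mm. A picture is of the moment at which its call begins: read the wrist's pose just before it. camera_info takes no time and is no camera call; for the wrist camera it gives the pose at the moment of the call.
- job_done(): hands the job in, once; it reports no verdict.
Trained networks look in the newest picture that a camera, given by its name, has taken for a name from the list of things; names that differ only in an ending like _2 or _b are one class to them, and where a whole thing is asked for, a point or a joint stands for the part that bears it (a point fixed in the world has none). Each returns a list of dicts, best first, with "conf" (0 to 1); they miss things now and then, are a little off and sometimes report something else, mostly with a low value. They report only what shows in the picture. A call takes as long as a camera call. They do not tell look-alikes from the thing itself.
- cut_out(camera, query): "mask" (420x560 bool, what is visible of it) and "point" ([column, row] in pixels, amid what is visible of it).
The state is a dict: "time": time; "joint_pos": joint angles; "joint_vel": joint speeds; "joint_efforts": joint torques, N m; "tool_pos": TCP position; "tool_rot": TCP orientation; "contact_force": force on the tool from outside, world axes, zero at the start; "ft_torque": the same for the moment, N m; "gripper_width": opening from 0.0 (shut) to 1.0 (fully open).
Only numpy, scipy, OpenCV 4.12 (cv2) and the standard library are available. Lean on these libraries where they do the work, as an engineer would, in place of code of your own. Each camera call takes 0.05 s, during which the arm holds its last target.

## Task

Draw the metal slide tray (its upright fin is the handle) out through the slot of the stop plate, gently enough that the foam block and the slide box on it stay stacked and come to rest on the worktop just behind the plate, and let go of the tray flat on the worktop, fully clear of the plate. Then take the tray again across its middle, lift it and, keeping it level, set it down centred in the drying cradle, flat on both seats and between the cheeks, either way round. Leave everything else where it stands.

Things in the scene. Friction and masses are not known exactly. Their poses are not given: they have to be found in the camera images.
- slide_tray: aluminium slide tray, 190 (x) x 56 (y) x 12 mm high, 0.15 kg, four glass slides fixed in it; origin at the centre of its underside, x along its length towards its back end, z up. At its front end (-x) stands the fin. It lies flat on the worktop under the foam block, its front about 75 mm out through the slot of the stop plate. Its long sides are plain and can be gripped across (56 mm wide, 12 mm high)
- tray_fin (a point): top centre of the tray's upright grip fin: 34 mm along the tray's x, 10 mm thick across y, its top 40 mm over the tray's underside (28 mm over the tray's top); 73 mm in front of the tray's centre
- tray_mid (a point): middle of the tray's top, 12 mm over its underside: the place to grip it for lifting, across y
- tray_back (a point): middle of the lower edge of the tray's back end, 95 mm behind its centre
- foam_block: grey foam block with shallow wells, 154 x 154 x 42 mm, 0.06 kg; origin at the centre of its underside. It lies level on the slide tray at first, its front face 3 to 13 mm behind the stop plate, which holds it back when the tray is drawn; as the tray leaves, its back drops first, then it comes down onto the worktop (12 mm lower)
- slide_box: closed box of slides, 84 x 62 x 40 mm, 0.11 kg, loose on top of the foam block; origin at the centre of its underside
- stop_plate: upright steel plate fixed to the worktop (place and yaw vary), 188 mm wide (y), 64 mm high, 4 mm thick, with two small feet on its front, up to 26 mm forward, beside the slot; the slot at its foot is 78 mm wide and 28 mm high. Origin at the foot of the plate, mid slot; x points backwards to the stack, so the tray is drawn along -x, by about 150 mm
- cradle: white drying cradle fixed to the worktop (place and yaw vary): base 150 (x) x 70 (y) x 6 mm with two cross saddles, 14 mm thick, at x = +-55 mm; their seats are 40 mm up and 70 mm wide between cheeks that rise 13 mm more; 90 mm over the cheeks. Between the saddles there is free room for fingers. Origin at the centre of its underside, x along the tray's future length
- cradle_seat (a point): centre of the cradle at seat height (40 mm): where the centre of the tray's underside shall lie
- label_roll: bystander: roll of white labels, 56 mm across, 26 mm high; origin under its centre
- timer: bystander: white bench timer, 62 x 62 x 22 mm; origin under its centre
- specimen_cup: bystander: lidded specimen cup, 53 mm across, 59 mm high; origin under its centre
- brown_bottle: bystander: brown bottle, 48 mm across, 95 mm high; origin under its centre
- ink_pad: bystander: ink pad, 110 x 70 x 12 mm; origin under its centre
- stamp: bystander: wooden hand stamp, 52 x 26 x 72 mm; origin under its centre
Not all that is in view belongs to the job. Of the things like the slide_box, leave any that is green or pink; of the rest the larger one is meant.

How it is judged:
By the outcome, as a careful person would: the job done as asked, in the order asked, and still so for the second after the job is handed in, with the robot touching nothing.
It also fails if it takes over 64 s, if anything falls off the work surface, if the arm or the gripper's body presses on something with over 40 N, if the wrist force passes 120 N, or if a joint passes its speed limit or range.

## Working session

There is one attempt and no reset: what is moved stays moved. The work goes in short steps, Python scripts to look and compute and a tool call to move; the robot and the scene stay as the last step left them, time stands still between calls to the robot, and variables do not carry over. Pictures are saved under pics/ and viewed, and the job is handed in when it is done.

Besides the shell and the picture viewer there is one more tool, called after "Call:" as name(argument=value, ...), one argument or row to a line, values as JSON. step_arm: Moves the arm, as the interface text tells. Its arguments: {"type":"object","properties":{"moves":{"type":"array"}},"required":["moves"]}

```bash
ls; mkdir -p pics
cat > h.py <<'E'
import numpy as np, cv2
from plant import state, grab_frame, camera_info, job_done, cut_out
def save(n,p): cv2.imwrite('pics/'+n+'.png', cv2.cvtColor(p,cv2.COLOR_RGB2BGR))
def pts(cam,d,mask=None):
    ci=camera_info(cam);K=np.array(ci['intrinsics']);T=np.array(ci['world_from_camera'])
    v,u=np.indices(d.shape); m=d>0
    if mask is not None: m&=mask
    z=d[m]; P=np.stack([(u[m]-K[0,2])/K[0,0]*z,(v[m]-K[1,2])/K[1,1]*z,z],1)
    return P@T[:3,:3].T+T[:3,3]
E
python3 - <<'E'
from h import *
for c in ['top','side']:
    p,d=grab_frame(c);save(c+'0',p);np.save(c+'0.npy',d);print(camera_info(c))
s=state();print(s)
E
```

```text
pics
{'intrinsics': array([[434.68591709,   0.        , 278.62109748],
       [  0.        , 434.68591709, 217.26616595],
       [  0.        ,   0.        ,   1.        ]]), 'world_from_camera': array([[-0.01010781, -0.98724105,  0.15891173,  0.40191962],
       [-0.99992765,  0.00894276, -0.00804482,  0.02972881],
       [ 0.00652107, -0.15898155, -0.98726002,  1.26912802],
       [ 0.        ,  0.        ,  0.        ,  1.        ]])}
{'intrinsics': array([[519.73019051,   0.        , 278.72869559],
       [  0.        , 519.73019051, 208.19546641],
       [  0.        ,   0.        ,   1.        ]]), 'world_from_camera': array([[-0.81350639, -0.26067682,  0.51986051, -0.31110407],
       [-0.58151665,  0.37501794, -0.72194178,  1.27405377],
       [-0.00676353, -0.88961179, -0.4566674 ,  0.85706081],
       [ 0.        ,  0.        ,  0.        ,  1.        ]])}
{'time': 0.1, 'joint_pos': array([ 1.04201946e+00,  5.33125301e-02,  1.61414799e+00,  1.22014079e-05,
        1.47597567e+00, -1.18992489e-01]), 'joint_vel': array([ 0.00317465, -0.00117446, -0.00319421,  0.0011161 , -0.00274114,
       -0.00105499]), 'joint_efforts': array([ 4.49566433e-04, -3.94900811e+01, -3.71364534e+01, -1.33912608e-04,
        3.87507782e-03,  2.58524057e-05]), 'tool_pos': array([0.24871861, 0.57277703, 0.2301777 ]), 'tool_rot': array([-2.99110973e-04,  2.03462089e-01,  9.79082391e-01, -8.71908483e-04]), 'contact_force': array([-0.11615794,  0.1244922 , -0.10907312]), 'ft_torque': array([-0.00902753,  0.0325957 ,  0.02065301]), 'gripper_width': 1.001683605355784}
```

View pics/top0.png

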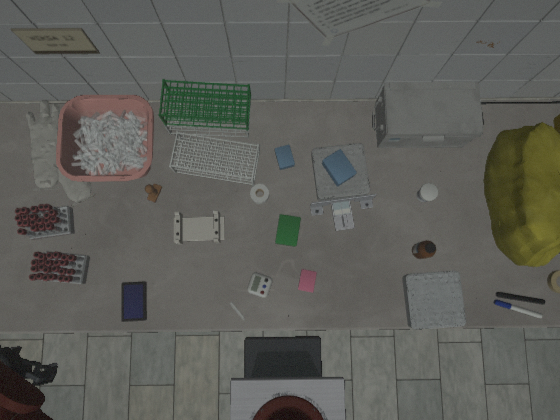

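View pics/side0.png

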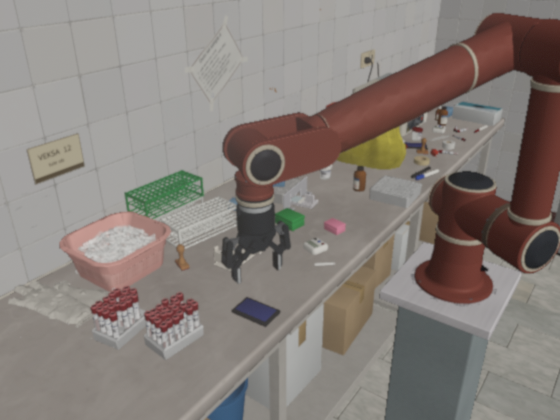

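The top view shows the tray with its fin at about (343,215), just in front of the stop plate at (342,203). The foam block is at (341,170) with a blue box on it at (339,167), and the cradle is at (199,228). Another blue box at (285,157) is smaller, and the green and pink ones are decoys. Next I'll measure these.

Run:
```python
from h import *
p,d=grab_frame('top')
big=cv2.resize(p[140:250,160:400],None,fx=3.3,fy=3.3,interpolation=cv2.INTER_CUBIC);save('topz',big)
for q in ['slide_tray','tray_fin','foam_block','slide_box','stop_plate','cradle','cradle_seat']:
    for r in cut_out('top',q)[:3]:
        m=r['mask'];P=pts('top',d,m)
        if len(P)<5: print(q,r['conf'],r['point'],len(P));continue
        print(q,round(r['conf'],2),r['point'],m.sum(),P.mean(0).round(3),np.percentile(P[:,2],[5,50,95]).round(3), cv2.minAreaRect(P[:,:2].astype(np.float32)))
```

```text
slide_tray 0.9 [339.2, 217.0] 555 [ 0.608 -0.166  0.013] [0.005 0.011 0.04 ] ((0.6086798906326294, -0.16910158097743988), (0.08212681114673615, 0.061615731567144394), 8.076797485351562)
tray_fin 0.74 [345.0, 211.4] 537 [ 0.608 -0.167  0.013] [0.005 0.011 0.04 ] ((0.6087485551834106, -0.16958512365818024), (0.08212681114673615, 0.06063896417617798), 8.076797485351562)
foam_block 0.95 [350.6, 180.0] 2055 [ 0.726 -0.16   0.054] [0.049 0.054 0.058] ((0.7339681386947632, -0.16695058345794678), (0.15389131009578705, 0.16814745962619781), 6.04457426071167)
foam_block 0.42 [196.6, 229.8] 1379 [0.574 0.253 0.015] [0.001 0.007 0.045] ((0.573249340057373, 0.25670069456100464), (0.08801930397748947, 0.15455514192581177), 1.1841959953308105)
slide_box 0.95 [335.3, 168.6] 783 [ 0.731 -0.149  0.089] [0.056 0.094 0.098] ((0.741515040397644, -0.15392303466796875), (0.0929371640086174, 0.07567217946052551), 32.29668426513672)
slide_box 0.81 [287.3, 229.3] 647 [ 0.562 -0.005  0.039] [0.035 0.04  0.044] ((0.5672109723091125, -0.005088504403829575), (0.062127888202667236, 0.09096577018499374), 81.6212615
[... 234 characters left out ...]
.643 -0.163  0.026] [-0.001  0.016  0.064] ((0.6435688138008118, -0.1695450097322464), (0.04261445999145508, 0.19513410329818726), 7.430949687957764)
stop_plate 0.37 [336.4, 165.5] 731 [ 0.732 -0.147  0.091] [0.068 0.094 0.098] ((0.7376384139060974, -0.1478976607322693), (0.09253756701946259, 0.062003105878829956), 31.350399017333984)
cradle 0.81 [200.3, 226.3] 1397 [0.574 0.254 0.015] [0.001 0.007 0.046] ((0.5732669234275818, 0.2558499872684479), (0.08801930397748947, 0.15739384293556213), 1.1841959953308105)
cradle_seat 0.92 [197.0, 229.4] 1394 [0.574 0.252 0.015] [0.001 0.007 0.046] ((0.5790154933929443, 0.25387057662010193), (0.10034918040037155, 0.15351535379886627), 0.6499470472335815)
```

View pics/topz.png

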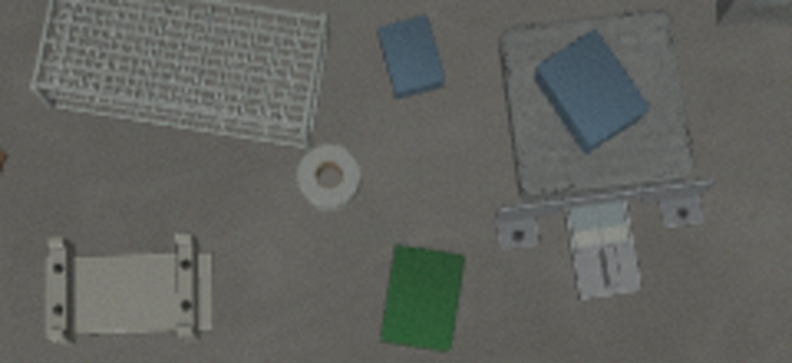

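Call:
step_arm(
  moves=[
    [0,0,0,0,0,-0.133,0.0854],
    [0,0,0,0,0,-0.133,0.0854],
    [0,0,0,0,0,-0.133,0.0854],
    [0,0,0,0,0,-0.133,0.0854],
    [-0.0116,-0.0424,-0.001,0,0,0,0.0854],
    [-0.0116,-0.0424,-0.001,0,0,0,0.0854],
    [-0.0116,-0.0424,-0.001,0,0,0,0.0854],
    [-0.0116,-0.0424,-0.001,0,0,0,0.0854],
  ],
)

```text
time: 1.3
tool_pos: [0.316, 0.4091, 0.2354]
tool_rot: [0.0, -0.061, 0.998, 0.0]
contact_force: [0.6, -0.5, -0.4]
gripper_width: 1.003
```

Call:
step_arm(
  moves=[
    [-0.0116,-0.0424,-0.001,0,0,0,0.0854],
    [-0.0116,-0.0424,-0.001,0,0,0,0.0854],
    [-0.0116,-0.0424,-0.001,0,0,0,0.0854],
    [-0.0116,-0.0424,-0.001,0,0,0,0.0854],
    [-0.0116,-0.0424,-0.001,0,0,0,0.0854],
    [-0.0116,-0.0424,-0.001,0,0,0,0.0854],
    [-0.0116,-0.0424,-0.001,0,0,0,0.0854],
    [-0.0116,-0.0424,-0.001,0,0,0,0.0854],
  ],
)

```text
time: 2.1
tool_pos: [0.4496, 0.0834, 0.2438]
tool_rot: [0.001, -0.061, 0.998, 0.0]
contact_force: [0.5, 0.1, 0.6]
gripper_width: 0.999
```

Call:
step_arm(
  moves=[
    [-0.0116,-0.0424,-0.001,0,0,0,0.0854],
    [-0.0116,-0.0424,-0.001,0,0,0,0.0854],
    [-0.0116,-0.0424,-0.001,0,0,0,0.0854],
    [-0.0116,-0.0424,-0.001,0,0,0,0.0854],
    [-0.0116,-0.0424,-0.001,0,0,0,0.0854],
    [-0.0116,-0.0424,-0.001,0,0,0,0.0854],
    [0,0,0,0,0,0,0.0854],
  ],
)

```text
time: 2.8
tool_pos: [0.5502, -0.1632, 0.2491]
tool_rot: [-0.0, -0.059, 0.998, -0.001]
contact_force: [-0.5, 0.4, -0.7]
gripper_width: 1.0
```

Run:
```python
from h import *
s=state();print(s['time'],s['tool_pos'],s['tool_rot'],s['joint_pos'])
p,d=grab_frame('wrist');save('w1',p);np.save('w1.npy',d);print(camera_info('wrist')['world_from_camera'])
```

```text
2.8 [ 0.55022621 -0.16317269  0.24908294] [-3.11284273e-05 -5.86472706e-02  9.98278537e-01 -6.77926165e-04] [-4.17339185e-01 -7.87707087e-02  1.71354066e+00 -1.23621911e-03
  1.50625678e+00 -2.10541804e+00]
[[-1.19373461e-01  9.42742426e-01  3.11426869e-01  4.69039443e-01]
 [ 9.92849379e-01  1.13442839e-01  3.71595709e-02 -1.69876091e-01]
 [-2.97244177e-04  3.13635840e-01 -9.49543296e-01  3.91105800e-01]
 [ 0.00000000e+00  0.00000000e+00  0.00000000e+00  1.00000000e+00]]
```

View pics/w1.png

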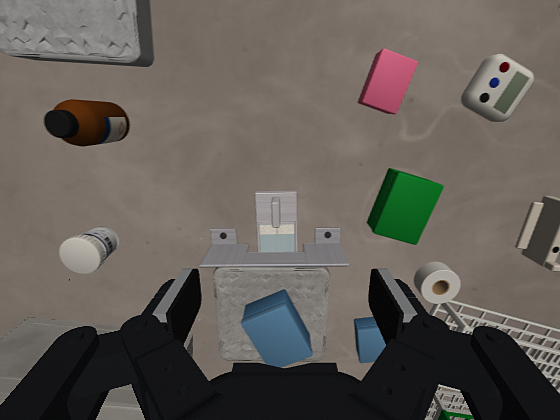

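The wrist view shows the fin at (276,212), tray front edge at row 192 and the plate's top edge at rows 245–265. The foam with the larger blue box is behind it. I'll measure the yaw and fin position from depth.

```bash
cat > m1.py <<'E'
from h import *
d=np.load('w1.npy');m=np.zeros(d.shape,bool);m[180:270,195:355]=True
P=pts('wrist',d,m)
def fit(Q,n):
    r=cv2.minAreaRect(Q[:,:2].astype(np.float32));print(n,len(Q),Q.mean(0).round(4),r)
    b=cv2.boxPoints(r);print(b.round(4).tolist())
c=np.array([.61,-.17]);near=np.linalg.norm(P[:,:2]-c,axis=1)<.06
fin=P[(P[:,2]>.030)&(P[:,2]<.045)&(P[:,0]<.64)];fit(fin,'fin')
fit(P[(P[:,2]>.057)&(P[:,2]<.069)&(P[:,0]<.67)],'platetop')
tr=P[(P[:,2]>.007)&(P[:,2]<.018)&(P[:,0]<.63)&near[:]];fit(tr,'tray')
m=np.zeros(d.shape,bool);m[268:360,215:330]=True
P=pts('wrist',d,m)
fit(P[(P[:,2]>.044)&(P[:,2]<.062)],'foam'); fit(P[P[:,2]>.088],'box')
E
python3 m1.py
```

```text
fin 412 [ 0.6113 -0.1333  0.0386] ((0.6158718466758728, -0.130050927400589), (0.12065328657627106, 0.03452128916978836), 57.232749938964844)
[[0.5687000155448914, -0.17139999568462372], [0.5976999998092651, -0.19009999930858612], [0.6629999876022339, -0.08869999647140503], [0.6340000033378601, -0.07000000029802322]]
platetop 699 [ 0.646  -0.1604  0.0616] ((0.6467867493629456, -0.16241323947906494), (0.005414250306785107, 0.18662971258163452), 7.267282009124756)
[[0.6323000192642212, -0.07020000368356705], [0.6559000015258789, -0.25529998540878296], [0.661300003528595, -0.25459998846054077], [0.6377000212669373, -0.06949999928474426]]
tray 1561 [ 0.5975 -0.1663  0.0108] ((0.5999403595924377, -0.16653652489185333), (0.06716791540384293, 0.05596324801445007), 8.080610275268555)
[[0.5627999901771545, -0.1436000019311905], [0.5705999732017517, -0.19900000095367432], [0.6370999813079834, -0.18950000405311584], [0.6292999982833862, -0.13410000503063202]]
foam 6773 [ 0.7134 -0.1626  0.0538] ((0.7306009531021118, -0.15752024948596954), (0.15012599527835846, 0.1529020071029663), 6.501592636108398)
[[0.6474000215530396, -0.09009999781847], [0.6646999716758728, -0.24199999868869781], [0.8137999773025513, -0.22499999403953552], [0.796500027179718, -0.0731000006198883]]
box 2593 [ 0.7266 -0.1493  0.0933] ((0.7334442138671875, -0.1482211798429489), (0.08482711762189865, 0.062192466109991074), 31.952186584472656)
[[0.6809999942779541, -0.14429999887943268], [0.7139000296592712, -0.19709999859333038], [0.7858999967575073, -0.15219999849796295], [0.753000020980835, -0.09939999878406525]]
```

```bash
cat >> m1.py <<'E'
d=np.load('w1.npy');m=np.zeros(d.shape,bool);m[185:235,262:290]=True
P=pts('wrist',d,m);f=P[(P[:,2]>.036)&(P[:,2]<.045)]
fit(f,'FIN')
E
python3 m1.py|tail -2
```

```text
FIN 204 [ 0.5882 -0.1682  0.0398] ((0.5886891484260559, -0.1681818962097168), (0.03398159146308899, 0.009043756872415543), 6.127640724182129)
[[0.5713000297546387, -0.1655000001192093], [0.5723000168800354, -0.1745000034570694], [0.6061000227928162, -0.17090000212192535], [0.6050999760627747, -0.16189999878406525]]
```

Call:
step_arm(
  moves=[
    [-0.0374,-0.0096,0,0,0,-0.012,0.05],
    [0,0,0.04,0,0,0,0.05],
    [0,0,0.04,0,0,0,0.05],
    [0,0,0.04,0,0,0,0.05],
    [0,0,0.04,0,0,0,0.05],
    [0,0,0.02,0,0,0,0.05],
    [0,0,0,0,0,0,0.05],
  ],
)

```text
time: 3.55
tool_pos: [0.5843, -0.1614, 0.0649]
tool_rot: [-0.004, -0.068, 0.998, 0.002]
contact_force: [0.7, -0.6, 0.4]
gripper_width: 0.584
```

Run:
```python
from h import *
s=state();print(s['time'],s['tool_pos'],s['tool_rot'],s['contact_force'],s['gripper_width'])
p,d=grab_frame('wrist');save('w2',p);np.save('w2.npy',d)
```

```text
3.55 [ 0.5843295  -0.16141186  0.06492071] [-0.0037535  -0.06763077  0.99770136  0.00199808] [ 0.69982864 -0.62287801  0.42613691] 0.5838030525160854
```

View pics/w2.png

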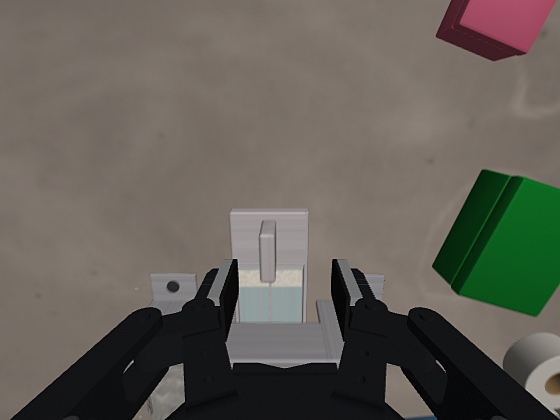

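Call:
step_arm(
  moves=[
    [0,0,0,0,0,0,0.05],
    [0,0,0,0,0,0,0.05],
  ],
)

```text
time: 3.8
tool_pos: [0.5892, -0.1641, 0.0721]
tool_rot: [0.002, -0.067, 0.998, -0.001]
contact_force: [0.6, 0.1, 0.4]
gripper_width: 0.585
```

Call:
step_arm(
  moves=[
    [0,-0.004,0.02,0,0,0,0.05],
    [0,0,0,0,0,0,0.05],
    [0,0,0,0,0,0,0.05],
  ],
)

```text
time: 4.1
tool_pos: [0.5884, -0.1678, 0.0502]
tool_rot: [0.0, -0.067, 0.998, -0.0]
contact_force: [0.3, 0.9, 0.6]
gripper_width: 0.586
```

Run:
```python
from h import *
for i in range(3):
    s=state();print(s['time'],s['tool_pos'],s['tool_rot'],s['joint_vel'].round(3))
    p,d=grab_frame('wrist')
save('w3',p)
m=np.zeros(d.shape,bool);m[:,250:310]=True
P=pts('wrist',d,m);f=P[(P[:,2]>.037)&(P[:,2]<.043)&(P[:,0]>.565)&(P[:,0]<.61)]
print(cv2.minAreaRect(f[:,:2].astype(np.float32)),len(f),f.mean(0))
```

```text
4.1 [ 0.5883966  -0.16783706  0.05023087] [ 3.21850343e-04 -6.69617216e-02  9.97755486e-01 -1.19276586e-04] [ 0.001 -0.009 -0.01  -0.001 -0.004 -0.001]
4.15 [ 0.58873362 -0.16792686  0.05060895] [ 7.23403703e-04 -6.70463628e-02  9.97749546e-01 -3.24262584e-04] [ 0.002 -0.005 -0.004  0.    -0.005 -0.001]
4.2 [ 0.58888018 -0.16797485  0.05073846] [ 9.00942718e-04 -6.70575163e-02  9.97748616e-01 -4.21179596e-04] [ 0.    -0.003 -0.001 -0.001 -0.004 -0.001]
((0.5892320275306702, -0.1710061877965927), (0.033875707536935806, 0.009496531449258327), 7.8266754150390625) 873 [ 0.5882405  -0.1709295   0.04008043]
```

View pics/w3.png

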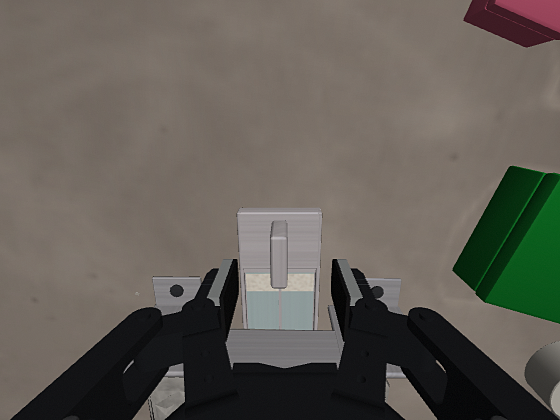

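Call:
step_arm(
  moves=[
    [0,-0.0025,0.018,0,0,0,0.05],
    [0,0,0.016,0,0,0,0.05],
    [0,0,0,0,0,0,0.05],
    [0,0,0,0,0,0,0.05],
  ],
)

```text
time: 4.65
tool_pos: [0.588, -0.1699, 0.0148]
tool_rot: [-0.001, -0.067, 0.998, 0.0]
contact_force: [-1.8, 0.5, 0.3]
gripper_width: 0.585
```

Call:
step_arm(
  moves=[
    [0,0,0,0,0,0,0.03],
    [0,0,0,0,0,0,0.02],
    [0,0,0,0,0,0,0.0],
    [0,0,0,0,0,0,0.0],
    [0,0,0,0,0,0,0.0],
    [0,0,0,0,0,0,0.0],
  ],
)

```text
time: 5.25
tool_pos: [0.5892, -0.1706, 0.0163]
tool_rot: [0.001, -0.067, 0.998, -0.0]
contact_force: [0.1, -0.9, 5.7]
gripper_width: 0.103
```

Run:
```python
from h import *
s=state();print(s['time'],s['tool_pos'],s['tool_rot'],s['contact_force'],s['ft_torque'],s['gripper_width'])
p,d=grab_frame('wrist');save('w4',p)
```

```text
5.25 [ 0.58916875 -0.17062858  0.01630383] [ 7.38151403e-04 -6.69694009e-02  9.97754667e-01 -4.23577151e-04] [ 0.14190605 -0.91233395  5.73584485] [-0.0966807   0.07077403 -0.06697535] 0.10275087848951728
```

View pics/w4.png

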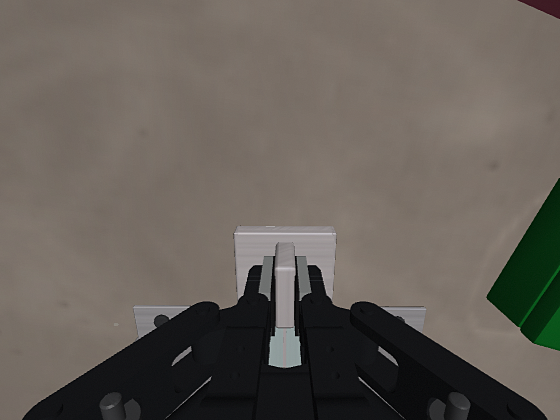

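Call:
step_arm(
  moves=[
    [0.001,0,0,0,0,0,0],
    [0.002,0,0,0,0,0,0],
    [0.003,0,0,0,0,0,0],
    [0.003,0,0,0,0,0,0],
    [0.003,0,0,0,0,0,0],
    [0.003,0,0,0,0,0,0],
    [0.003,0,0,0,0,0,0],
    [0.002,0,0,0,0,0,0],
  ],
)

```text
time: 6.1
tool_pos: [0.5699, -0.173, 0.0163]
tool_rot: [0.002, -0.067, 0.998, -0.0]
contact_force: [6.7, -0.2, 4.8]
gripper_width: 0.104
```

```bash
cat > look.py <<'E'
import sys
from h import *
n=sys.argv[1]
s=state();print(s['time'],s['tool_pos'],s['tool_rot'],s['contact_force'],s['gripper_width'])
p,d=grab_frame('top');a=p[130:250,280:420];a=cv2.resize(a,None,fx=4,fy=4,interpolation=cv2.INTER_CUBIC)
np.save(n+'.npy',d)
p,d=grab_frame('side');b=cv2.resize(p[120:240,230:380],None,fx=4,fy=4,interpolation=cv2.INTER_CUBIC)
save(n,cv2.resize(np.hstack([a,b[:480]]),None,fx=.68,fy=.68))
E
python3 look.py l1
```

```text
6.1 [ 0.56987282 -0.17303771  0.01630999] [ 1.79170344e-03 -6.70517443e-02  9.97747818e-01 -3.81154624e-04] [ 6.74606339 -0.16287098  4.790223  ] 0.10377125960553771
```

View pics/l1.png

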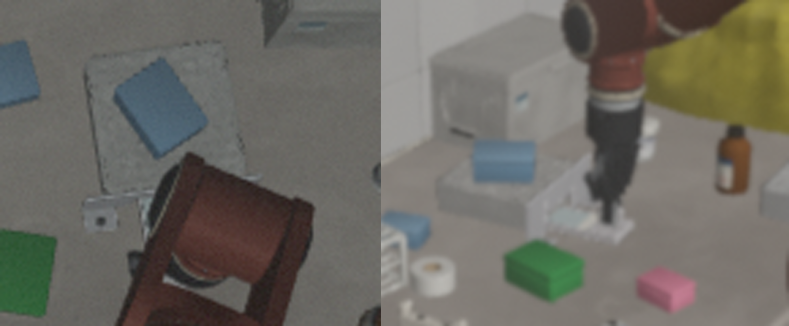

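The foam is against the plate and the box still sits upright on it, at about (160,105) in the left crop. I'll go slowly through the point where the back drops.

Call:
step_arm(
  moves=[
    [0.002,0,0,0,0,0,0],
    [0.002,0,0,0,0,0,0],
    [0.002,0,0,0,0,0,0],
    [0.002,0,0,0,0,0,0],
    [0.002,0,0,0,0,0,0],
    [0.002,0,0,0,0,0,0],
    [0.002,0,0,0,0,0,0],
    [0.002,0,0,0,0,0,0],
  ],
)

```text
time: 7.0
tool_pos: [0.5541, -0.1751, 0.0163]
tool_rot: [0.002, -0.067, 0.998, -0.0]
contact_force: [6.3, 0.2, 5.4]
gripper_width: 0.104
```

Call:
step_arm(
  moves=[
    [0.002,0,0,0,0,0,0],
    [0.002,0,0,0,0,0,0],
    [0.002,0,0,0,0,0,0],
    [0.002,0,0,0,0,0,0],
    [0.002,0,0,0,0,0,0],
    [0.002,0,0,0,0,0,0],
    [0.002,0,0,0,0,0,0],
    [0.002,0,0,0,0,0,0],
  ],
)

```text
time: 7.8
tool_pos: [0.5384, -0.1773, 0.0163]
tool_rot: [0.002, -0.067, 0.998, -0.0]
contact_force: [6.5, 0.8, 4.1]
gripper_width: 0.107
```

```bash
python3 look.py l2
```

```text
7.8 [ 0.53837383 -0.17731774  0.01630456] [ 1.97076897e-03 -6.70326353e-02  9.97748760e-01 -3.91234378e-04] [6.53159828 0.80500801 4.05256617] 0.10726871133616497
```

View pics/l2.png

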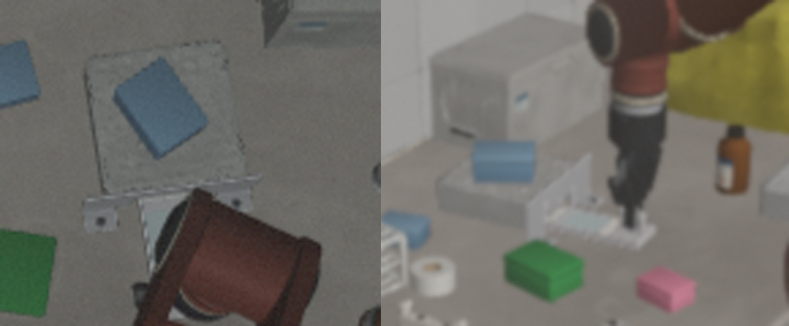

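Call:
step_arm(
  moves=[
    [0.002,0,0,0,0,0,0],
    [0.002,0,0,0,0,0,0],
    [0.002,0,0,0,0,0,0],
    [0.002,0,0,0,0,0,0],
    [0.002,0,0,0,0,0,0],
    [0.002,0,0,0,0,0,0],
    [0.002,0,0,0,0,0,0],
    [0.002,0,0,0,0,0,0],
  ],
)

```text
time: 8.7
tool_pos: [0.5221, -0.1796, 0.0163]
tool_rot: [0.001, -0.067, 0.998, -0.0]
contact_force: [4.5, 1.1, 5.6]
gripper_width: 0.105
```

Call:
step_arm(
  moves=[
    [0.002,0,0,0,0,0,0],
    [0.002,0,0,0,0,0,0],
    [0.002,0,0,0,0,0,0],
    [0.002,0,0,0,0,0,0],
    [0.002,0,0,0,0,0,0],
    [0.002,0,0,0,0,0,0],
    [0.002,0,0,0,0,0,0],
    [0.002,0,0,0,0,0,0],
  ],
)

```text
time: 9.5
tool_pos: [0.5062, -0.1817, 0.0163]
tool_rot: [0.001, -0.067, 0.998, -0.0]
contact_force: [4.9, 1.0, 6.5]
gripper_width: 0.1
```

```bash
python3 look.py l3
python3 - <<'E'
from h import *
for n in ['l1','l2','l3']:
    d=np.load(n+'.npy');P=pts('top',d)
    # plate frame
    c=np.array([.6468,-.1624]);t=np.radians(7.3);R=np.array([[np.cos(t),-np.sin(t)],[np.sin(t),np.cos(t)]])
    Q=(P[:,:2]-c)@R
    for lo,hi in [(.01,.03),(.13,.15)]:
        k=(Q[:,0]>lo)&(Q[:,0]<hi)&(abs(Q[:,1])<.06)&(P[:,2]<.062);print(n,lo,np.median(P[k,2]))
E
```

```text
9.5 [ 0.50620468 -0.18170906  0.01626939] [ 1.37628323e-03 -6.70498976e-02  9.97748598e-01 -3.89773381e-04] [4.86495733 1.00534826 6.46690908] 0.10041014111880026
l1 0.01 0.05437241085574396
l1 0.13 0.0545019484447693
l2 0.01 0.05425410543800291
l2 0.13 0.054325254974283865
l3 0.01 0.055083362585076956
l3 0.13 0.04415810256821362
```

View pics/l3.png

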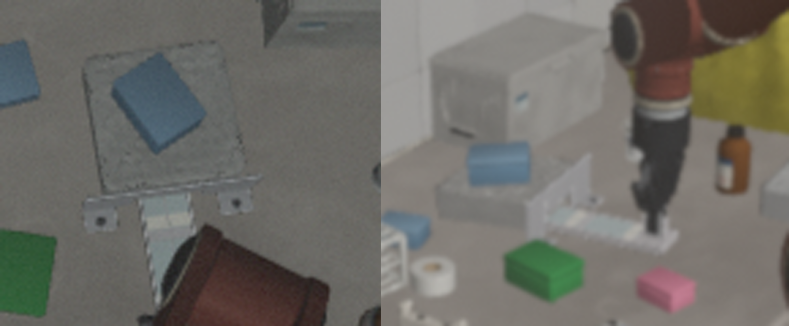

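The back has dropped 10 mm with the box still on top. I'll keep the same pace.

Call:
step_arm(
  moves=[
    [0.002,0,0,0,0,0,0],
    [0.002,0,0,0,0,0,0],
    [0.002,0,0,0,0,0,0],
    [0.002,0,0,0,0,0,0],
    [0.002,0,0,0,0,0,0],
    [0.002,0,0,0,0,0,0],
    [0.002,0,0,0,0,0,0],
    [0.002,0,0,0,0,0,0],
  ],
)

```text
time: 10.4
tool_pos: [0.4904, -0.1838, 0.0163]
tool_rot: [0.001, -0.067, 0.998, -0.0]
contact_force: [4.6, 0.4, 5.8]
gripper_width: 0.102
```

Call:
step_arm(
  moves=[
    [0.002,0,0,0,0,0,0],
    [0.002,0,0,0,0,0,0],
    [0.002,0,0,0,0,0,0],
    [0.002,0,0,0,0,0,0],
    [0.002,0,0,0,0,0,0],
    [0.002,0,0,0,0,0,0],
    [0.002,0,0,0,0,0,0],
    [0.002,0,0,0,0,0,0],
  ],
)

```text
time: 11.2
tool_pos: [0.4745, -0.186, 0.0162]
tool_rot: [0.001, -0.067, 0.998, -0.0]
contact_force: [6.4, 1.4, 14.8]
gripper_width: 0.102
```

Call:
step_arm(
  moves=[
    [0.003,0,0,0,0,0,0],
    [0.003,0,0,0,0,0,0],
    [0.003,0,0,0,0,0,0],
    [0.003,0,0,0,0,0,0],
    [0.003,0,0,0,0,0,0],
    [0.003,0,0,0,0,0,0],
    [0.003,0,0,0,0,0,0],
    [0.003,0,0,0,0,0,0],
  ],
)

```text
time: 12.0
tool_pos: [0.4506, -0.1893, 0.0163]
tool_rot: [0.001, -0.067, 0.998, -0.0]
contact_force: [2.7, 0.9, 1.3]
gripper_width: 0.102
```

Call:
step_arm(
  moves=[
    [0.003,0,0,0,0,0,0],
    [0.003,0,0,0,0,0,0],
    [0.003,0,0,0,0,0,0],
    [0.003,0,0,0,0,0,0],
    [0.002,0,0,0,0,0,0],
    [0.001,0,0,0,0,0,0],
    [0,0,0,0,0,0,0],
  ],
)

```text
time: 12.7
tool_pos: [0.4356, -0.1914, 0.0163]
tool_rot: [0.001, -0.067, 0.998, -0.0]
contact_force: [4.0, -0.1, 6.9]
gripper_width: 0.104
```

```bash
python3 look.py l4
```

```text
12.7 [ 0.4355943  -0.19136591  0.01628121] [ 1.02888142e-03 -6.69949798e-02  9.97752671e-01 -4.70867602e-04] [ 4.04669355 -0.07109747  6.89717675] 0.10388793080998635
```

View pics/l4.png

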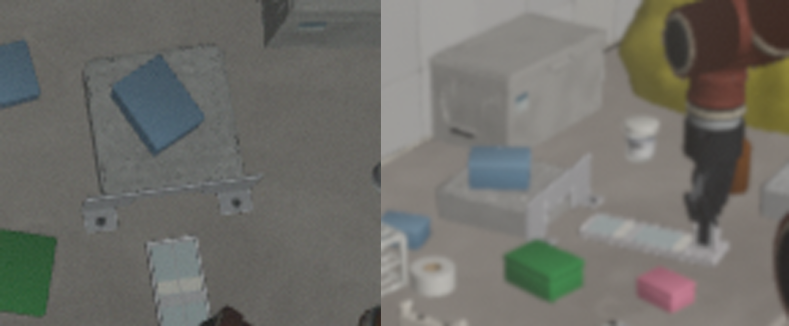

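Call:
step_arm(
  moves=[
    [0,0,0,0,0,0,0.015],
    [0,0,0,0,0,0,0.03],
    [0,0,0,0,0,0,0.05],
    [0,0,-0.02,0,0,0,0.05],
    [0,0,-0.04,0,0,0,0.0854],
    [0,0,-0.04,0,0,0,0.0854],
    [-0.036,0,-0.03,0,0,0,0.0854],
    [0,0,0,0,0,0,0.0854],
  ],
)

```text
time: 13.6
tool_pos: [0.4751, -0.1875, 0.1511]
tool_rot: [0.005, -0.068, 0.998, -0.003]
contact_force: [-0.1, 0.0, 0.4]
gripper_width: 0.999
```

Call:
step_arm(
  moves=[
    [0,0,0,0,0,0,0.0854],
    [0,0,0,0,0,0,0.0854],
  ],
)

```text
time: 13.8
tool_pos: [0.4689, -0.1855, 0.1431]
tool_rot: [-0.002, -0.067, 0.998, 0.001]
contact_force: [0.6, 0.8, 0.2]
gripper_width: 1.005
```

```bash
cat > m2.py <<'E'
import sys
from h import *
n=sys.argv[1]
s=state();print(s['time'],s['tool_pos'],s['tool_rot'],s['gripper_width'],s['joint_pos'].round(2))
p,d=grab_frame('wrist');save(n,p)
P=pts('wrist',d);near=(abs(P[:,0]-.51)<.13)&(abs(P[:,1]+.18)<.05)
f=P[near&(P[:,2]>.036)&(P[:,2]<.043)&(P[:,0]<.47)]
print('fin',cv2.minAreaRect(f[:,:2].astype(np.float32)),len(f))
f=P[near&(P[:,2]>.006)&(P[:,2]<.043)]
print('tray',cv2.minAreaRect(f[:,:2].astype(np.float32)),len(f),np.percentile(f[:,2],[5,50,90]))
for r in cut_out('wrist','slide_tray')[:1]:
    f=pts('wrist',d,r['mask']);f=f[(f[:,2]>.006)&(f[:,2]<.02)]
    # clean by percentile in rotated frame
    a=np.radians(7.6);R=np.array([[np.cos(a),-np.sin(a)],[np.sin(a),np.cos(a)]]);Q=f[:,:2]@R
    lo,hi=np.percentile(Q,1,axis=0),np.percentile(Q,99,axis=0);print(r['conf'],'ext',hi-lo,'ctr',R@((lo+hi)/2))
E
python3 m2.py w5
```

```text
13.8 [ 0.46890212 -0.185451    0.14310565] [-0.00182583 -0.0670548   0.99774703  0.0010885 ] 1.0045543305276188 [-0.52 -0.17  1.97 -0.    1.34 -2.23]
fin ((0.4355369508266449, -0.19057682156562805), (0.03323513641953468, 0.009513963013887405), 7.60067081451416) 469
tray ((0.5084052085876465, -0.1807364821434021), (0.189961776137352, 0.05610650032758713), 7.602409839630127) 9635 [0.00808297 0.00994981 0.01186731]
0.69 ext [0.18617643 0.05428323] ctr [ 0.50764364 -0.18086929]
```

View pics/w5.png

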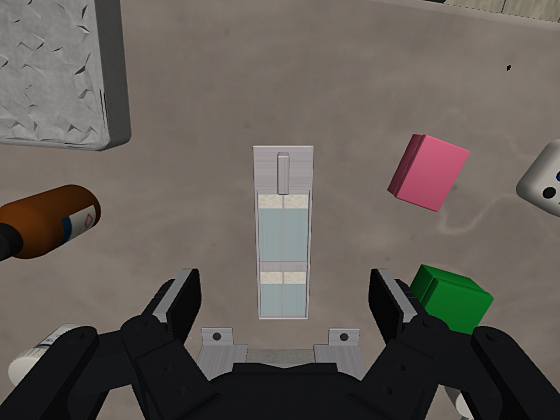

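Call:
step_arm(
  moves=[
    [-0.02,0,0,0,0,0,0.0854],
    [-0.0193,0,0.02,0,0,0,0.0854],
    [0,0,0.03,0,0,0,0.0854],
    [0,0,0.03,0,0,0,0.0854],
    [0,0,0.02,0,0,0,0.0854],
    [0,0,0,0,0,0,0.0854],
    [0,0,0,0,0,0,0.0854],
    [0,0,0,0,0,0,0.0854],
  ],
)

```text
time: 14.7
tool_pos: [0.5102, -0.1815, 0.0466]
tool_rot: [0.001, -0.067, 0.998, -0.001]
contact_force: [-0.0, -0.1, 0.0]
gripper_width: 1.003
```

```bash
python3 m2.py w6
```

```text
14.7 [ 0.51017704 -0.18146568  0.04663998] [ 8.94926239e-04 -6.69285428e-02  9.97757210e-01 -5.64881265e-04] 1.0029317587918278 [-0.48  0.04  1.95 -0.    1.15 -2.18]
fin ((0.43666744232177734, -0.19045454263687134), (0.03384854644536972, 0.009911472909152508), 7.145233154296875) 1452
tray ((0.5090953707695007, -0.180824875831604), (0.1897810697555542, 0.05626769736409187), 7.700094699859619) 23333 [0.00884297 0.01060034 0.01250307]
0.88 ext [0.18583755 0.05464149] ctr [ 0.5083529  -0.18091162]
```

View pics/w6.png

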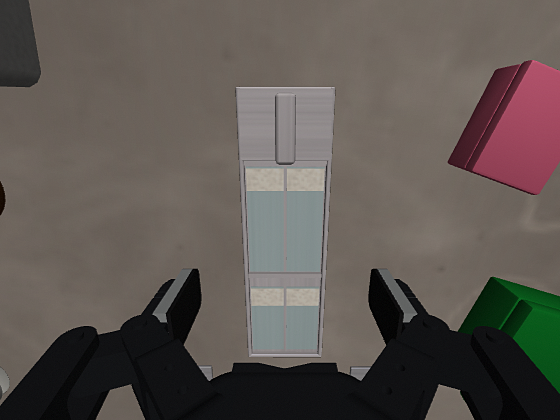

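Call:
step_arm(
  moves=[
    [0.0013,0,0.02,0,0,0,0.0854],
    [0,0,0.016,0,0,0,0.08],
    [0,0,0.008,0,0,0,0.07],
    [0,0,0,0,0,0,0.066],
    [0,0,0,0,0,0,0.066],
    [0,0,0,0,0,0,0.066],
  ],
)

```text
time: 15.4
tool_pos: [0.5091, -0.1815, 0.0025]
tool_rot: [0.001, -0.067, 0.998, -0.001]
contact_force: [-0.8, -0.6, -0.1]
gripper_width: 0.77
```

Run:
```python
from h import *
s=state();print(s['time'],s['tool_pos'],s['tool_rot'],s['contact_force'],s['gripper_width'])
p,d=grab_frame('wrist');save('w7',p)
p,d=grab_frame('side');save('s7',cv2.resize(p[150:270,300:460],None,fx=4.5,fy=4.5,interpolation=cv2.INTER_CUBIC))
```

```text
15.4 [ 0.50908497 -0.18154673  0.00253325] [ 9.14335259e-04 -6.70652897e-02  9.97748011e-01 -5.64030184e-04] [-0.75048269 -0.62794909 -0.08442887] 0.7700072472146086
```

View pics/s7.png

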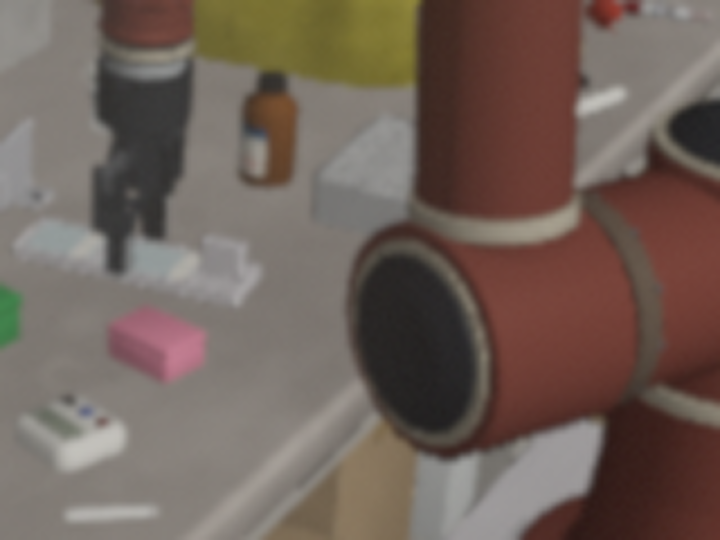

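View pics/w7.png

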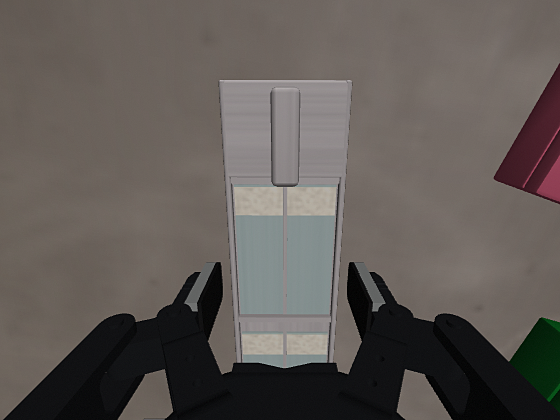

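Call:
step_arm(
  moves=[
    [0,0,0.004,0,0,0,0.066],
    [0,0,0,0,0,0,0.06],
    [0,0,0,0,0,0,0.045],
    [0,0,0,0,0,0,0.03],
    [0,0,0,0,0,0,0.02],
    [0,0,0,0,0,0,0.02],
  ],
)

```text
time: 16.1
tool_pos: [0.5084, -0.1812, -0.0024]
tool_rot: [0.0, -0.067, 0.998, -0.0]
contact_force: [0.4, -1.1, 2.5]
gripper_width: 0.639
```

Call:
step_arm(
  moves=[
    [0,0,-0.003,0,0,0,0.02],
    [0,0,-0.006,0,0,0,0.02],
    [0,0,-0.01,0,0,0,0.02],
    [0,0,-0.01,0,0,0,0.02],
    [0,0,-0.006,0,0,0,0.02],
    [0,0,-0.003,0,0,0,0.02],
    [0,0,0,0,0,0,0.02],
  ],
)

```text
time: 16.8
tool_pos: [0.5086, -0.1813, 0.0362]
tool_rot: [0.001, -0.067, 0.998, -0.0]
contact_force: [0.2, -0.1, -2.3]
gripper_width: 0.635
```

Run:
```python
from h import *
s=state();print(s['time'],s['tool_pos'],s['tool_rot'],s['contact_force'],s['ft_torque'],s['gripper_width'])
p,d=grab_frame('wrist');save('w8',p);P=pts('wrist',d)
near=(abs(P[:,0]-.45)<.08)&(abs(P[:,1]+.18)<.04)&(P[:,2]>.03)&(P[:,2]<.06);f=P[near]
A=np.c_[f[:,:2]-[.509,-.1815],np.ones(len(f))];w=np.ones(len(f),bool)
for i in range(8):
    c=np.linalg.lstsq(A[w],f[w,2],rcond=None)[0];w=abs(f[:,2]-A@c)<.003
print(c,w.sum(),len(f))
p,d=grab_frame('side');save('s8',cv2.resize(p[150:270,300:460],None,fx=4.5,fy=4.5,interpolation=cv2.INTER_CUBIC))
```

```text
16.8 [ 0.50862494 -0.18128475  0.0361545 ] [ 6.32212419e-04 -6.70679345e-02  9.97748138e-01 -3.82364803e-04] [ 0.21872106 -0.12253563 -2.30467037] [ 0.0030695  -0.03986836 -0.00400385] 0.6352621396627602
[-0.01808345 -0.00278923  0.04767306] 26317 27188
```

View pics/s8.png

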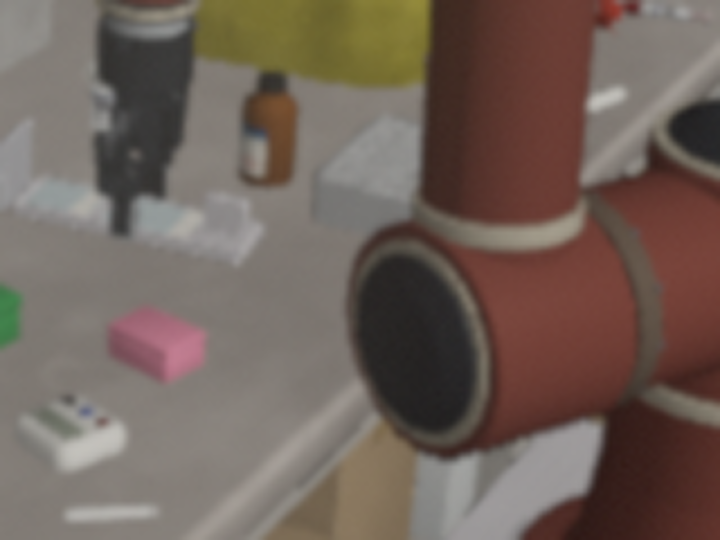

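View pics/w8.png

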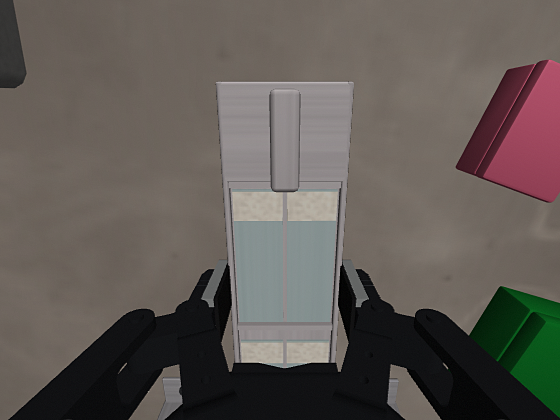

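Call:
step_arm(
  moves=[
    [0,0,-0.02,0,0,0,0.02],
    [0,0,-0.04,0,0,0,0.02],
    [0,0,-0.04,0,0,0,0.02],
    [0,0,-0.04,0,0,0,0.02],
    [0,0,-0.02,0,0,0.08,0.02],
    [0,0,0,0,0,0.12,0.02],
    [0,0,0,0,0,0.12,0.02],
    [0,0,0,0,0,0.12,0.02],
  ],
)

```text
time: 17.7
tool_pos: [0.5079, -0.1809, 0.1948]
tool_rot: [-0.0, 0.155, 0.988, 0.0]
contact_force: [-1.3, 0.2, -2.2]
gripper_width: 0.636
```

Call:
step_arm(
  moves=[
    [0,0,0,0,0,0.14,0.02],
    [0,0,0,0,0,0.14,0.02],
    [0,0,0,0,0,0.14,0.02],
    [0,0,0,0,0,0.14,0.02],
    [0,0,0,0,0,0.14,0.02],
    [0,0,0,0,0,0.14,0.02],
    [0,0,0,0,0,0.14,0.02],
    [0,0,0,0,0,0.14,0.02],
  ],
)

```text
time: 18.5
tool_pos: [0.5077, -0.1809, 0.1944]
tool_rot: [-0.001, 0.656, 0.755, -0.0]
contact_force: [-0.1, -0.6, -1.2]
gripper_width: 0.638
```

Call:
step_arm(
  moves=[
    [0,0,0,0,0,0.08,0.02],
    [0,0,0,0,0,0.04,0.02],
    [0,0,0,0,0,0,0.02],
  ],
)

```text
time: 18.8
tool_pos: [0.5078, -0.1809, 0.1945]
tool_rot: [-0.001, 0.698, 0.716, -0.0]
contact_force: [0.0, -0.4, -1.9]
gripper_width: 0.638
```

Call:
step_arm(
  moves=[
    [0.015,0.003,-0.01,0,0,0,0.02],
    [0.03,0.005,-0.01,0,0,0,0.02],
    [0.04,0.007,-0.01,0,0,0,0.02],
    [0.04,0.007,-0.01,0,0,0,0.02],
    [0.04,0.007,-0.01,0,0,0,0.02],
    [0.04,0.007,-0.01,0,0,0,0.02],
    [0.04,0.007,0,0,0,0,0.02],
    [0.04,0.007,0,0,0,0,0.02],
  ],
)

```text
time: 19.6
tool_pos: [0.5511, 0.1077, 0.2566]
tool_rot: [0.0, 0.698, 0.716, 0.001]
contact_force: [0.7, 0.3, -1.7]
gripper_width: 0.637
```

Call:
step_arm(
  moves=[
    [0.04,0.007,0,0,0,0,0.02],
    [0.04,0.007,0,0,0,0,0.02],
    [0.035,0.006,0,0,0,0,0.02],
    [0.024,0.004,0,0,0,0,0.02],
    [0.01,0.002,0,0,0,0,0.02],
    [0,0,0,0,0,0,0.02],
    [0,0,0,0,0,0,0.02],
    [0,0,0,0,0,0,0.02],
  ],
)

```text
time: 20.4
tool_pos: [0.5733, 0.2536, 0.2554]
tool_rot: [0.0, 0.699, 0.715, -0.0]
contact_force: [0.8, -0.7, -1.9]
gripper_width: 0.638
```

Run:
```python
from h import *
s=state();print(s['time'],s['tool_pos'],s['tool_rot'],s['gripper_width'],s['joint_pos'].round(2))
p,d=grab_frame('wrist');save('w9',p);np.save('w9.npy',d);np.save('w9T.npy',camera_info('wrist')['world_from_camera'])
```

```text
20.4 [0.57327948 0.25357679 0.25543628] [ 1.26501319e-04  6.98652239e-01  7.15461397e-01 -1.48412839e-04] 0.6377831824661204 [ 0.3   0.04  1.58 -0.    1.52  0.27]
```

View pics/w9.png

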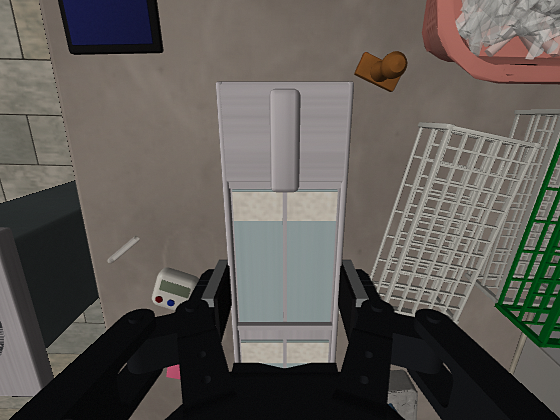

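Run:
```python
from h import *
def T(n):
    return pts('top',np.load(n+'.npy'))
for n in ['top0','l1','l2','l3']:
    P=T(n);k=(abs(P[:,0]-.574)<.07)&(abs(P[:,1]-.254)<.1)
    P=P[k]
    hi=P[(P[:,2]>.030)&(P[:,2]<.07)]; base=P[(P[:,2]>.003)&(P[:,2]<.07)]
    L=hi[hi[:,1]>.254];R=hi[hi[:,1]<.254]
    rl=cv2.minAreaRect(L[:,:2].astype(np.float32));rr=cv2.minAreaRect(R[:,:2].astype(np.float32))
    a=np.median(L[:,:2],0);b=np.median(R[:,:2],0)
    print(n,len(L),len(R),np.array(rl[0]).round(4),np.array(rl[1]).round(3),round(rl[2],1),np.array(rr[0]).round(4),np.array(rr[1]).round(3),round(rr[2],1))
    c=(np.array(rl[0])+np.array(rr[0]))/2;v=np.array(rl[0])-np.array(rr[0]);print('  ctr',c,'dist',np.linalg.norm(v),'yaw',np.degrees(np.arctan2(v[1],v[0])))
    r=cv2.minAreaRect(base[:,:2].astype(np.float32));print('  all',r)
# bias check: blue box & green box tops in top vs w1
P=T('top0')
def rect(P,c,r,z0,z1):
    k=(np.linalg.norm(P[:,:2]-c,axis=1)<r)&(P[:,2]>z0)&(P[:,2]<z1);return cv2.minAreaRect(P[k,:2].astype(np.float32))
ci=camera_info('wrist');d=np.load('w1.npy');K=np.array(ci['intrinsics'])
Tw=np.array([[-1.19373461e-01,9.42742426e-01,3.11426869e-01,4.69039443e-01],[9.92849379e-01,1.13442839e-01,3.71595709e-02,-1.69876091e-01],[-2.97244177e-04,3.13635840e-01,-9.49543296e-01,3.91105800e-01]])
v,u=np.indices(d.shape);m=d>0;z=d[m];W=np.stack([(u[m]-K[0,2])/K[0,0]*z,(v[m]-K[1,2])/K[1,1]*z,z],1)@Tw[:,:3].T+Tw[:,3]
for c,r,z0,z1 in [((.567,-.005),.06,.034,.05),((.78,0),.05,.02,.04),((.737,-.15),.07,.085,.11),((.59,-.169),.03,.034,.045)]:
    print(rect(P,c,r,z0,z1));print('   w',rect(W,c,r,z0,z1))
```

```text
top0 194 163 [0.5724 0.3088] [0.088 0.015] 1.6 [0.5756 0.1991] [0.09  0.014] 1.7
  ctr [0.5740104  0.25394836] dist 0.10981933777611325 yaw 91.65625987607757
  all ((0.5740258097648621, 0.2547551691532135), (0.13965103030204773, 0.19794444739818573), 0.01806577667593956)
l1 195 163 [0.5727 0.309 ] [0.089 0.015] 1.5 [0.5753 0.1989] [0.089 0.013] 1.2
  ctr [0.57400155 0.2539361 ] dist 0.11012687625145691 yaw 91.31167461129965
  all ((0.573624312877655, 0.2551953196525574), (0.1396743804216385, 0.19727936387062073), 0.4019799828529358)
l2 194 162 [0.5728 0.3091] [0.089 0.015] 1.4 [0.5755 0.1991] [0.089 0.014] 1.2
  ctr [0.5741317  0.25406116] dist 0.11005605789318798 yaw 91.43025122159403
  all ((0.5744819045066833, 0.255127876996994), (0.19713741540908813, 0.1392025500535965), 89.82527923583984)
l3 193 160 [0.5723 0.3087] [0.088 0.015] 1.5 [0.5753 0.1987] [0.089 0.014] 1.2
  ctr [0.57380199 0.25369016] dist 0.11011915313637757 yaw 91.54548927437312
  all ((0.5745967626571655, 0.2538348436355591), (0.19953523576259613, 0.13881412148475647), 89.94141387939453)
((0.5641442537307739, -0.00
[... 163 characters left out ...]
82838916779), 80.44070434570312)
((0.7853589653968811, 0.0015032365918159485), (0.06340613961219788, 0.046769823879003525), 15.558069229125977)
   w ((0.784592866897583, 0.0014377199113368988), (0.06463269144296646, 0.041726257652044296), 14.83137035369873)
((0.7345105409622192, -0.1504644751548767), (0.08397877961397171, 0.06161654740571976), 32.36470413208008)
   w ((0.7335042357444763, -0.14819657802581787), (0.08495546877384186, 0.06218654289841652), 31.995731353759766)
((0.588991105556488, -0.16983509063720703), (0.03217809647321701, 0.010053937323391438), 3.6316282749176025)
   w ((0.5886891484260559, -0.1681818962097168), (0.03398159146308899, 0.009043756872415543), 6.127640724182129)
```

Call:
step_arm(
  moves=[
    [0.0004,0.0007,0.02,0,0,0,0.02],
    [0,0,0.035,0,0,0,0.02],
    [0,0,0.035,0,0,0,0.02],
    [0,0,0.035,0,0,0,0.02],
    [0,0,0.03,0,0,0,0.02],
    [0,0,0.025,0,0,0,0.02],
    [0,0,0.01,0,0,0,0.02],
    [0,0,0,0,0,0,0.02],
  ],
)

```text
time: 21.25
tool_pos: [0.5729, 0.254, 0.0636]
tool_rot: [-0.001, 0.699, 0.716, -0.002]
contact_force: [0.7, -0.7, -1.7]
gripper_width: 0.644
```

Call:
step_arm(
  moves=[
    [0,0,0,0,0,0,0.02],
    [0,0,0,0,0,0,0.02],
  ],
)

```text
time: 21.45
tool_pos: [0.5756, 0.2554, 0.0678]
tool_rot: [0.001, 0.698, 0.716, 0.002]
contact_force: [-0.4, 0.5, -1.9]
gripper_width: 0.638
```

```bash
cat > look2.py <<'E'
import sys
from h import *
n=sys.argv[1]
s=state();print(s['time'],s['tool_pos'],s['tool_rot'],s['contact_force'],s['ft_torque'],s['gripper_width'])
p,d=grab_frame('wrist');save(n+'w',p);np.save(n+'w.npy',d)
p,d=grab_frame('side');save(n+'s',cv2.resize(p[200:300,180:320],None,fx=5.5,fy=5.5,interpolation=cv2.INTER_CUBIC))
p,d=grab_frame('top');save(n+'t',cv2.resize(p[170:280,130:270],None,fx=5,fy=5,interpolation=cv2.INTER_CUBIC));np.save(n+'t.npy',d)
E
python3 look2.py c1
```

```text
21.45 [0.575588   0.25541915 0.06776274] [0.0009484  0.69831456 0.71578828 0.00173578] [-0.35841898  0.45320224 -1.92789006] [-0.04147437  0.00876027  0.01697927] 0.6379102673748407
```

View pics/c1s.png

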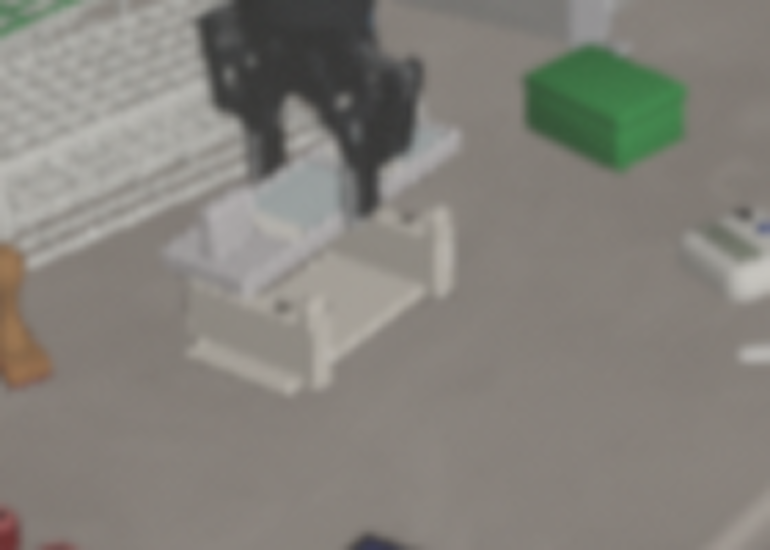

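View pics/c1w.png

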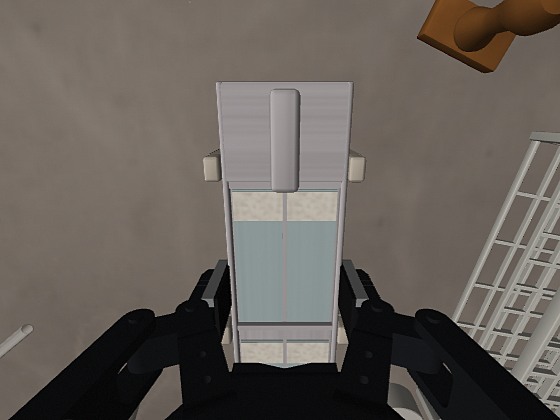

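View pics/c1t.png

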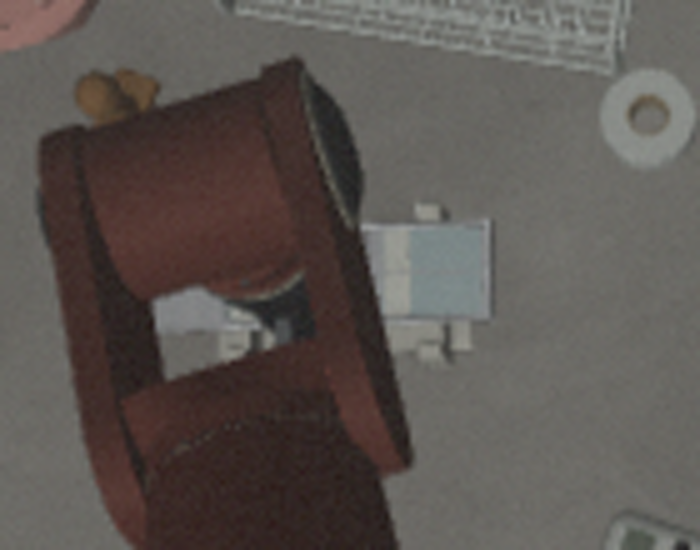

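The tray is level above the cradle and the two cheeks show evenly on either side of it, at columns 212 and 357. I'll let the arm settle and then lower it.

Call:
step_arm(
  moves=[
    [0,0,0.003,0,0,0,0.02],
    [0,0,0.004,0,0,0,0.02],
    [0,0,0.004,0,0,0,0.02],
    [0,0,0.003,0,0,0,0.02],
    [0,0,0,0,0,0,0.02],
    [0,0,0,0,0,0,0.02],
  ],
)

```text
time: 22.2
tool_pos: [0.5739, 0.2551, 0.051]
tool_rot: [-0.0, 0.698, 0.716, -0.0]
contact_force: [0.1, 0.4, -1.8]
gripper_width: 0.635
```

Run:
```python
from h import *
s=state();print(s['time'],s['tool_pos'],s['tool_rot'],s['contact_force'],s['ft_torque'])
```

```text
22.2 [0.5738663 0.2550614 0.051029 ] [-1.18558832e-04  6.98224740e-01  7.15878591e-01 -2.03092110e-04] [ 0.06526927  0.40961373 -1.79021977] [-0.05000867 -0.04534802 -0.02469586]
```

Position (0.5739, 0.2551) against the cradle centre (0.574, 0.254). I'll correct the 1 mm and lower to contact.

Call:
step_arm(
  moves=[
    [-0.001,0,0.003,0,0,0,0.02],
    [0,0,0.003,0,0,0,0.02],
    [0,0,0.003,0,0,0,0.02],
    [0,0,0.002,0,0,0,0.02],
    [0,0,0,0,0,0,0.02],
    [0,0,0,0,0,0,0.02],
  ],
)

```text
time: 22.8
tool_pos: [0.574, 0.2541, 0.0402]
tool_rot: [-0.0, 0.698, 0.716, -0.0]
contact_force: [0.1, 0.2, -2.4]
gripper_width: 0.636
```

Call:
step_arm(
  moves=[
    [0,0,0.001,0,0,0,0.02],
    [0,0,0,0,0,0,0.02],
  ],
)

```text
time: 23.0
tool_pos: [0.574, 0.2541, 0.0393]
tool_rot: [0.0, 0.698, 0.716, 0.0]
contact_force: [0.4, 0.4, -1.0]
gripper_width: 0.638
```

Call:
step_arm(
  moves=[
    [0,0,0.001,0,0,0,0.02],
    [0,0,0,0,0,0,0.02],
  ],
)

```text
time: 23.2
tool_pos: [0.5739, 0.2541, 0.0382]
tool_rot: [-0.0, 0.698, 0.716, -0.0]
contact_force: [-0.4, -0.1, -2.5]
gripper_width: 0.639
```

Call:
step_arm(
  moves=[
    [0,0,0.001,0,0,0,0.02],
    [0,0,0,0,0,0,0.02],
  ],
)

```text
time: 23.4
tool_pos: [0.5742, 0.2541, 0.0376]
tool_rot: [0.0, 0.698, 0.716, 0.0]
contact_force: [-1.0, -0.3, -0.0]
gripper_width: 0.633
```

Call:
step_arm(
  moves=[
    [0,0,0.001,0,0,0,0.02],
    [0,0,0,0,0,0,0.02],
  ],
)

```text
time: 23.6
tool_pos: [0.5742, 0.2542, 0.0376]
tool_rot: [0.0, 0.698, 0.716, -0.0]
contact_force: [-3.5, -1.6, 5.7]
gripper_width: 0.634
```

The tray has touched the seats (+5.7 N at TCP z = 0.0376, close to the 0.038 I expected). I'll release it slowly and back off.

Call:
step_arm(
  moves=[
    [0,0,-0.0005,0,0,0,0.057],
    [0,0,0,0,0,0,0.062],
    [0,0,0,0,0,0,0.07],
    [0,0,0,0,0,0,0.08],
    [0,0,0,0,0,0,0.08],
    [0,0,0,0,0,0,0.08],
  ],
)

```text
time: 24.2
tool_pos: [0.574, 0.2541, 0.0367]
tool_rot: [-0.0, 0.698, 0.716, -0.0]
contact_force: [-0.1, -0.1, -0.5]
gripper_width: 0.936
```

Call:
step_arm(
  moves=[
    [0,0,-0.01,0,0,0,0.08],
    [0,0,-0.02,0,0,0,0.08],
    [0,0,-0.04,0,0,0,0.08],
    [0,0,-0.04,0,0,0,0.08],
    [0,0,-0.04,0,0,0,0.08],
    [0,0,-0.04,0,0,0,0.08],
    [0,0,0,0,0,0,0.08],
    [0,0,0,0,0,0,0.08],
  ],
)

```text
time: 25.0
tool_pos: [0.5748, 0.2544, 0.2294]
tool_rot: [0.001, 0.698, 0.716, 0.002]
contact_force: [-1.1, 0.3, -0.8]
gripper_width: 0.94
```

```bash
python3 look2.py c2
python3 - <<'E'
from h import *
P=pts('wrist',np.load('c2w.npy'))
k=(abs(P[:,0]-.574)<.06)&(abs(P[:,1]-.254)<.13)
Q=P[k&(P[:,2]>.040)&(P[:,2]<.057)]
t=Q[abs(Q[:,0]-.574)<.033]
r=cv2.minAreaRect(t[:,:2].astype(np.float32));print('tray',r,len(t))
f=t[(t[:,2]<.056)];A=np.c_[f[:,:2]-[.574,.254],np.ones(len(f))];w=np.ones(len(f),bool)
for i in range(8):
    c=np.linalg.lstsq(A[w],f[w,2],rcond=None)[0];w=abs(f[:,2]-A@c)<.003
print('plane',c)
f=P[k&(P[:,2]>.074)&(P[:,2]<.086)];print('fin',cv2.minAreaRect(f[:,:2].astype(np.float32)),np.median(f[:,2]))
E
```

```text
25.0 [0.57481249 0.25438357 0.22935419] [0.00096575 0.69820095 0.71589898 0.00177494] [-1.10929395  0.26307599 -0.8025689 ] [-0.01769538 -0.04628248 -0.01430274] 0.9398951325744112
tray ((0.5757535696029663, 0.25291842222213745), (0.06560266017913818, 0.189749076962471), 1.5239595174789429) 7895
plane [-0.00804202  0.00658889  0.04567614]
fin ((0.569383442401886, 0.3257349133491516), (0.008700751699507236, 0.032900311052799225), 1.577218770980835) 0.07566175425408406
```

View pics/c2s.png

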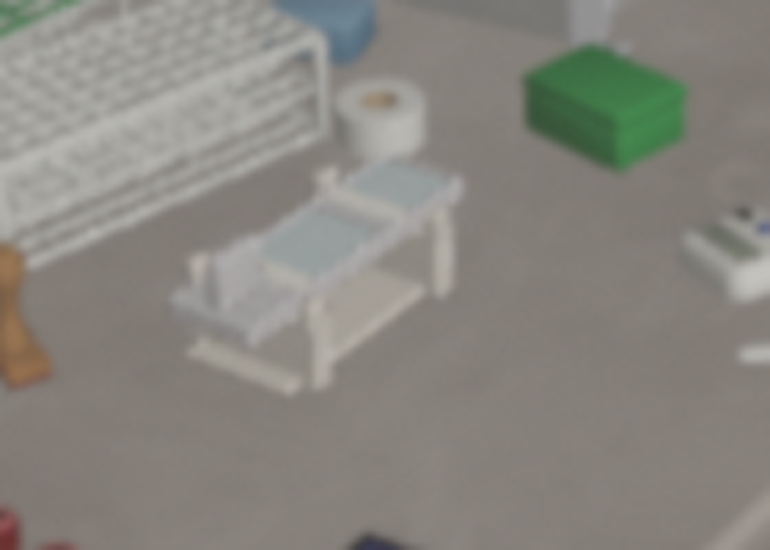

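View pics/c2w.png

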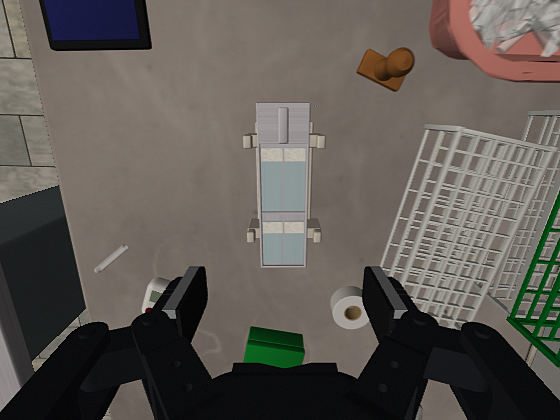

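Call:
step_arm(
  moves=[
    [0,0,0,0,0,0,0.08],
    [0,0,0,0,0,0,0.08],
    [0,0,0,0,0,0,0.08],
    [0,0,0,0,0,0,0.08],
    [0,0,0,0,0,0,0.08],
  ],
)

```text
time: 25.65
tool_pos: [0.574, 0.2541, 0.2267]
tool_rot: [-0.0, 0.698, 0.716, -0.0]
contact_force: [0.7, -0.2, -0.3]
gripper_width: 0.934
```

Run:
```python
from h import *
p,d=grab_frame('wrist');s=state();print(s['time'],s['tool_pos'],s['tool_rot'])
P=pts('wrist',d)
k=(abs(P[:,0]-.574)<.06)&(abs(P[:,1]-.254)<.13)
f=P[k&(P[:,2]>.074)&(P[:,2]<.086)];print('fin',cv2.minAreaRect(f[:,:2].astype(np.float32)),np.median(f[:,2]))
t=P[k&(P[:,2]>.04)&(P[:,2]<.062)];
for y in (.309,.199,.254,.17,.34):
    q=t[abs(t[:,1]-y)<.005];i=abs(q[:,0]-.574)<.02
    print(y,'x extent',q[:,0].min().round(4),q[:,0].max().round(4),'z mid',np.median(q[i,2]).round(4))
p,d=grab_frame('top');save('tf',p[100:330,20:480]);P=pts('top',d)
c=np.array([.6468,-.1624]);a=np.radians(7.3);R=np.array([[np.cos(a),-np.sin(a)],[np.sin(a),np.cos(a)]])
Q=(P[:,:2]-c)@R
for lo,hi in [(.012,.03),(.13,.15)]:
    k=(Q[:,0]>lo)&(Q[:,0]<hi)&(abs(Q[:,1])<.06)&(P[:,2]<.062);print('foam z',lo,np.median(P[k,2]))
k=(Q[:,0]>.0)&(Q[:,0]<.2)&(abs(Q[:,1])<.1)&(P[:,2]>.07);print('box',cv2.minAreaRect(P[k,:2].astype(np.float32)),np.median(P[k,2]))
p,d=grab_frame('side');save('sf',p)
```

```text
25.7 [0.57402832 0.2541176  0.2267836 ] [-1.35856469e-05  6.98215940e-01  7.15887212e-01 -3.39916953e-05]
fin ((0.5723984241485596, 0.32673221826553345), (0.009650691412389278, 0.033567313104867935), 1.1901699304580688) 0.0802127810169812
0.309 x extent 0.5306 0.6175 z mid 0.0515
0.199 x extent 0.5323 0.6205 z mid 0.0499
0.254 x extent 0.5464 0.6012 z mid 0.0498
0.17 x extent 0.5488 0.6042 z mid 0.0499
0.34 x extent 0.5443 0.6 z mid 0.0515
foam z 0.012 0.042756988520974315
foam z 0.13 0.04281296016182845
box ((0.7351687550544739, -0.14856980741024017), (0.0846586599946022, 0.06280636787414551), 31.982250213623047) 0.0819287947886751
```

View pics/tf.png

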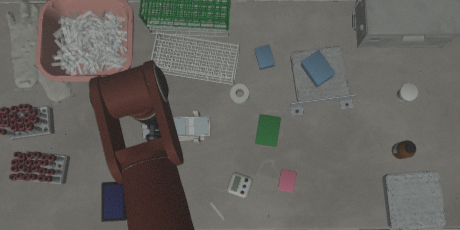

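View pics/sf.png

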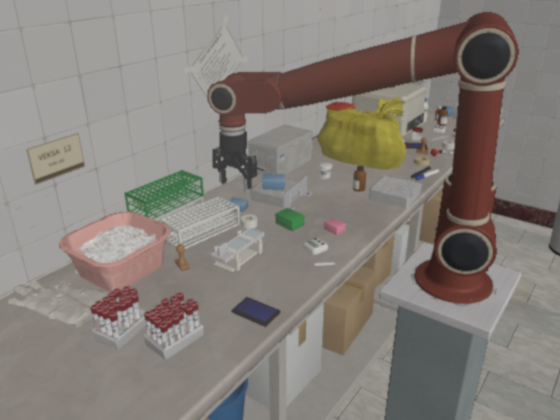

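All the checks pass. The tray is centred and flat in the cradle, and the foam lies flat on the worktop (top at 43 mm) with the box on it. Nothing else has moved. Handing in.

```bash
python3 -c "
from plant import *
print(job_done())"
```

```text
the job is handed in; nothing more can be done
None
```

The job is handed in, at about 26 s on the robot's clock. I drew the tray out by its fin, about 155 mm at 20–30 mm/s, and let go of it flat, about 40 mm clear of the plate. I then gripped it across the middle, lifted it level, turned it and set it in the cradle.

**Tray in the cradle:** its centre is within about 1–2 mm of the cradle centre at (0.574, 0.254). Its yaw agrees with the cradle's within about 0.5°. The tray top reads 50–51.5 mm (52 mm nominal) over both saddles, and it lies between the cheeks.

**Foam and box:** the foam lies flat on the worktop behind the plate, its top at 43 mm front and back. The slide box is still on it, its top at 82 mm, moved only a millimetre or so with no turn.

**Everything else:** the other things look unmoved in the last top and side pictures, though I did not measure them. The gripper ended open, well above the tray and touching nothing.

**One check disagreed:** the first wrist measurement after release put the tray about 3 mm off centre and 2–4 mm low. The arm was still swinging then, and a repeat after it settled gave the values above.

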